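# Set the tray jig one hole longer

## Robot

A 6-joint arm with a two-finger parallel gripper is mounted at the origin on the work surface. World frame = base frame: x ahead of the robot, y to its left, z up, the work surface at z = 0. Lengths are in mm, angles in rad, forces in N, time in s.
With the tool pointing down it reaches from about 275 to 825 mm from the base axis. Payload 4.9 kg.
Tool frame: the origin (TCP) lies at the very end of the fingers, on their centre line; the grasp point (between the pads) lies 19 mm behind it; z points along the fingers, y is the direction in which the jaws open and shut (so a half turn about z gives the same grasp; the last joint's range is limited). The gripper opens to 85 mm and grips with 20 to 120 N. Pads are 22 mm wide; open, the fingers measure 114 mm over their backs; the gripper's body (76 mm by 85 mm) begins 54 mm behind the grasp point. The pads swing forward as they close: fully open they stand 13 mm farther back than shut.
Start: joints at [1.141, 0.326, -0.193, 1.052, 0, 1.437], TCP at [160.322, 526.132, 231.281] pointing down, gripper open.
Joint ranges: [-2.65, 2.65], [-0.97, 1.79], [-1.3, 1.35], [-1.93, 2.1], [-1.47, 1.37], [-3.14, 3.14]. Speed limits (rad/s): [2.57, 2.57, 3.14, 3.14, 3.14, 3.14].

## Interface

Orientations are given as [roll, pitch, yaw] about the fixed x, y, z axes, in that order (R = Rz(yaw) Ry(pitch) Rx(roll)).
In Python, from bench import bot, solve_ik, imaging gives the robot as it stands. Calls block until the motion is done:
- bot.move_ptp(position, orientation): joint-space move of the TCP to a pose.
- bot.movel(position, rot=None, max_speed=150, threshold=None): straight line of the TCP; rot=None keeps the orientation; max_speed is the mean speed in mm/s. With threshold (N) it stops when the force on the tool has changed by that much, and returns True; else False.
- bot.move_j(angles): joint-space move.
- bot.grip(opening, effort=None): opening from 0.0 (shut) to 1.0 (fully open); effort is the grip in N (None keeps the last); returns when the fingers have stopped.
- bot.dwell(seconds).
- solve_ik(position, orientation): joint angles nearest the present ones, or None.
- bot.get_state(): the state.
- imaging.capture(name): name is "side" or "top" or "wrist"; returns the picture (384x512x3 uint8, blue, green, red); there is no depth.
- imaging.camera_model(name): a dict with "K" (3x3 intrinsics, pixels), "k1" (the pictures are not rectified: a ray, as slopes to the right and down, at radius r is drawn at 1 + k1 r^2 times it, then the intrinsics apply), "position" and "rotation" of the camera in the world. Camera axes: x right, y up, looking along -z (the intrinsics and any distortion apply to the point x, -y, -z); pixel columns grow to the right and rows downward; lengths in mm; the calibration is good to about 2 mm. A picture is of the moment at which its call begins: read the wrist's pose just before it. camera_model takes no time and is no camera call; for the wrist camera it gives the pose at the moment of the call.
A pose or a line that the arm cannot do raises bot.IKError and nothing moves.
- bot.sign_off(): hands the job in, once; it reports no verdict.
The state is a dict: "t": time; "qpos": joint angles; "joint_velocities": joint speeds; "effort": joint torques, N m; "tcp_pos": TCP position; "orientation": TCP orientation; "contact_force": force on the tool from outside, world axes, zero at the start; "wrist_torque": the same for the moment, N m; "opening": opening from 0.0 (shut) to 1.0 (fully open).
Only numpy, scipy, OpenCV 4.12 (cv2) and the standard library are available. Lean on these libraries where they do the work, as an engineer would, in place of code of your own. Each camera call takes 0.05 s, during which the arm holds its last target.

## Task

Set the portion-tray jig one hole longer: pull up the black spring knob on its sliding stop, move the stop away from the tray to the very next hole, and let the pin snap fully down into it. Then slide the tray along the bed until it rests against the stop. Never force the stop against its engaged pin, push the tray gently, and leave the other kitchen things where they are.

Things in the scene. Friction and masses are not known exactly. Their poses are not given: they have to be found in the camera images.
- jig: metal tray jig fixed to the bench, 370 mm long (y), 170 mm wide (x). Origin on the bench under the middle of the bed's width; x across, y along (+y: the way the stop moves when set longer, away from the tray), z up. Grey bed x -60 to 60, y -200 to 170 mm, top at z = 8 mm. Fence x -70 to -60 mm, 24 mm high. Metal rail x 60 to 100, y -110 to 170 mm, 24 mm high
- first_hole (a point): middle of the mouth of the hole the pin starts in, in the rail's top (jig x 80, y 20, z 24 mm). Holes are 10 x 10 mm, 12 mm deep, in a row along x = 80 mm. The next hole is nominally 38 mm further in +y and two more follow in 38 mm steps, but that row as a whole is off by an unknown amount, up to 9 mm either way: the next hole must be found by feel
- stop (a joint): travel of the stop along the jig's +y, m: 0 at the start, 0.028 to 0.048 in the next hole, at most 0.125. Grey block on the rail, 44 (x) x 56 (y) mm, top 48 mm up, knob on its centre; an arm 12 mm thick, flush with its -y end, reaches in -x across the bed, 12 to 44 mm up. Slides with 2 N of drag, or 6 to 12 N with the pin riding on the rail; the pin has 1 mm play each way in a hole
- plunger (a joint): lift of the knob and pin in m: 0 with the pin fully down in a hole, 0.009 with the pin's flat end riding on the rail's top between holes, 0.016 at most. The spring pulls it down with 8 N at 0 and 12 N at 0.016. The 8 mm square pin drops by itself when it is over a hole, if the knob is free
- knob (a point): centre of the black knob, an upright cylinder 24 mm across and 28 mm high on a steel collar 18 mm across and 12 mm high on top of the stop's block. With the pin down the knob's centre is 74 mm above the bench, 26 mm above the block's top. It moves with the stop and with the lift; axes as the jig's
- stop_face (a point): point on the stop's flat face that meets the tray, at mid width of the bed, 23 mm above the bench; moves with the stop. The tray lies on its -y side; axes as the jig's
- tray_mid (a point): centre of the loose open tray, half-way up: white with a blue line round the rim, 112 mm (x) x 140 mm (y) x 30 mm, 4 mm walls, 0.10 to 0.21 kg, lying on the bed between fence and rail (8 mm play across), 4 to 20 mm short of the stop. Its long axis is y
- tray_stack: bystander: stack of white trays, 112 x 140 x 65 mm. Origin under its middle
- bowl: bystander: white bowl, 150 mm across, 60 mm high. Origin under its middle
- sauce: bystander: brown bottle, 56 mm across, 150 mm high. Origin under its middle
- spice: bystander: small glass jar with steel cap, 48 mm across, 70 mm high. Origin under its middle
- cup: bystander: metal cup, 68 mm across, 60 mm high. Origin under its middle
- spoon: bystander: steel spoon, 200 mm long, lying along its x. Origin under its middle
- spatula: bystander: spatula with black handle, 240 mm long, lying along its x. Origin under its middle
Mind the look-alikes: they are no part of the job. Leave any purple or red look-alike of the part that bears tray_mid alone.

How it is judged (in metres and radians):
On the way, in this order (a step that is already met when the one before it is completed fails the run):
1. the knob is pulled and the pin is clear of its first hole (value of joint plunger above 0.0085 m), for 0.1 s.
2. the pin has snapped fully down in the very next hole (value of joint plunger below 0.002 m and value of joint stop between 0.027 and 0.049 m), for 0.3 s.
3. the tray rests against the stop, with the pin still in that hole (all of step 2 and y of tray_mid in the frame of stop_face between -0.0735 and -0.066 m and x of tray_mid in the frame of stop_face between -0.008 and 0.008 m and z of tray_mid in the frame of stop_face between -0.004 and 0.004 m), for 0.2 s.
At the end, for the whole second after the job is handed in: The stop stands at the next hole (travel 27 to 49 mm) with its pin fully down (lift under 2 mm), and the tray lies flat on the bed between fence and rail, at most 3.5 mm from the stop's face, at rest (all of step 3 and linear speed of tray below 0.01 m/s and velocity of joint stop below 0.005 m/s); the robot touches nothing.
It fails at once if the pin is loaded with more than 35 N against the rail (the stop is forced against its pin) (contact force between plunger and jig above 35 N).
It fails at once if the tray is pushed against the stop with more than 30 N (contact force between tray and jig above 30 N).
It fails at once if another kitchen thing is shifted by more than 30 mm (distance of any of tray_stack, bowl, sauce, spice, cup, spoon, spatula from where it was at the start of the episode above 0.03 m).
It also fails if it takes over 54 s, if anything falls off the work surface, if the arm or the gripper's body presses on something with over 40 N, if the wrist force passes 120 N, or if a joint passes its speed limit or range.

## Working session

There is one attempt and no reset: what is moved stays moved. The work goes in short steps, each a Python script; the robot and the scene stay as the last script left them, time stands still between calls to the robot, and variables do not carry over. Pictures are saved under pics/ and viewed, and the job is handed in when it is done.

```bash
ls; mkdir -p pics
python3 - <<'E'
from bench import bot, imaging
import cv2
for n in ("side","top","wrist"):
    m=imaging.camera_model(n); print(n,m)
    cv2.imwrite(f"pics/{n}0.png",imaging.capture(n))
print(bot.get_state())
E
```

```text
pics
side {'K': array([[415.73978728,   0.        , 249.84104434],
       [  0.        , 415.73978728, 182.16361407],
       [  0.        ,   0.        ,   1.        ]]), 'k1': -0.025572252545561024, 'position': array([ -40.19728043, -816.38267038,  969.48815366]), 'rotation': array([ 0.83269708, -0.00778251, -0.60695962])}
top {'K': array([[383.06905775,   0.        , 250.48903013],
       [  0.        , 383.06905775, 186.38480252],
       [  0.        ,   0.        ,   1.        ]]), 'k1': 0.022805953758533722, 'position': array([ 282.0739109 ,  -29.09084981, 1207.6450544 ]), 'rotation': array([ 0.1982334 , -0.00898411, -1.58036253])}
wrist {'K': array([[286.00729175,   0.        , 255.09609337],
       [  0.        , 286.00729175, 193.62105327],
       [  0.        ,   0.        ,   1.        ]]), 'k1': -0.0506362212526167, 'position': array([ 97.36086517, 545.36848831, 374.73188585]), 'rotation': array([-0.26614013,  0.00295291,  1.27456893])}
{'t': 0.15, 'qpos': array([ 1.14078360e+00,  3.26755700e-01, -1.93311434e-01,  1.05199499e+00,
       -3.28961765e-05,  1.43661576e+00]), 'joint_velocities': array([-4.54930393e-04, -2.32673951e-03,  2.20178381e-03,  7.96412451e-05,
       -1.51404931e-04, -1.09096600e-03]), 'effort': array([ 9.33844531e-04, -4.43704176e+01,  2.62664813e+01,  1.04671242e-02,
       -7.79886977e-05, -6.62673703e-07]), 'tcp_pos': array([160.15812105, 525.72962442, 230.70770924]), 'orientation': array([-3.14033383e+00, -1.36735782e-04,  2.84576044e+00]), 'contact_force': array([ 0.82493501, -0.49502762,  0.57419229]), 'wrist_torque': array([ 0.03385056, -0.00651991, -0.02086223]), 'opening': 1.0030182834497137}
```

View pics/side0.png

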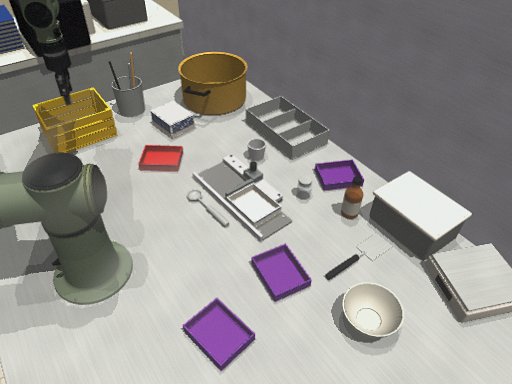

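View pics/top0.png

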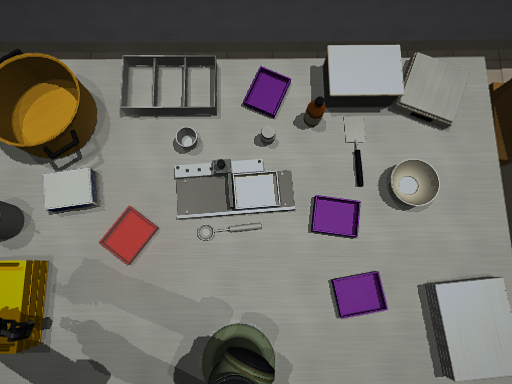

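View pics/wrist0.png

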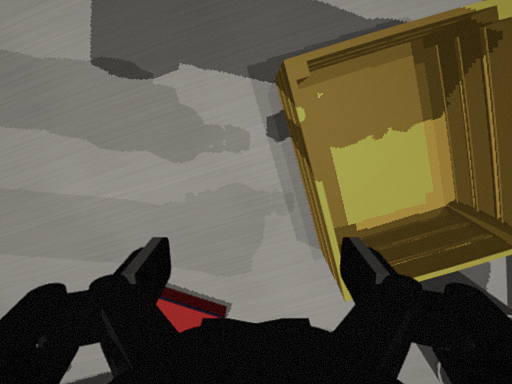

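Candidates: white tray in the jig at top (256,190). Look-alikes are the purple trays (267,92), (335,216), (358,294), the red tray (129,235) and the blue-edged stack (70,190). The knob is the black one at (221,166). I choose the white tray on the grey bed and its knob, and check both in a crop.

```bash
cat > h.py <<'E'
import numpy as np, cv2
from bench import bot, solve_ik, imaging
from scipy.spatial.transform import Rotation as R
def rays(m,px):
    px=np.atleast_2d(np.array(px,float)).reshape(-1,1,2)
    u=cv2.undistortPoints(px,m["K"],np.array([m["k1"],0,0,0,0.])).reshape(-1,2)
    d=np.c_[u[:,0],-u[:,1],-np.ones(len(u))]
    return d@R.from_euler("xyz",m["rotation"]).as_matrix().T
def onz(m,px,z):
    d=rays(m,px); p=np.array(m["position"]); return p+d*((z-p[2])/d[:,2])[:,None]
def tri(ms,pxs):
    A=np.zeros((3,3));b=np.zeros(3);L=[]
    for m,px in zip(ms,pxs):
        d=rays(m,px)[0];d/=np.linalg.norm(d);P=np.eye(3)-np.outer(d,d);A+=P;b+=P@m["position"];L.append((P,m["position"]))
    x=np.linalg.solve(A,b); return x,[np.linalg.norm(P@(x-p)) for P,p in L]
def proj(m,X):
    Rm=R.from_euler("xyz",m["rotation"]).as_matrix()
    c=(np.atleast_2d(X)-m["position"])@Rm; u=np.c_[c[:,0]/-c[:,2],-c[:,1]/-c[:,2]]
    u=u*(1+m["k1"]*(u**2).sum(1))[:,None]
    return u@m["K"][:2,:2].T+m["K"][:2,2]
E
python3 - <<'E'
import cv2
a=cv2.imread("pics/top0.png")[145:235,165:305]; b=cv2.imread("pics/side0.png")[130:245,180:320]
cv2.imwrite("pics/c1.png",cv2.resize(a,None,fx=5.6,fy=5.6,interpolation=cv2.INTER_CUBIC))
cv2.imwrite("pics/c2.png",cv2.resize(b,None,fx=5,fy=5,interpolation=cv2.INTER_CUBIC))
E
```

```text
(no output)
```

View pics/c1.png

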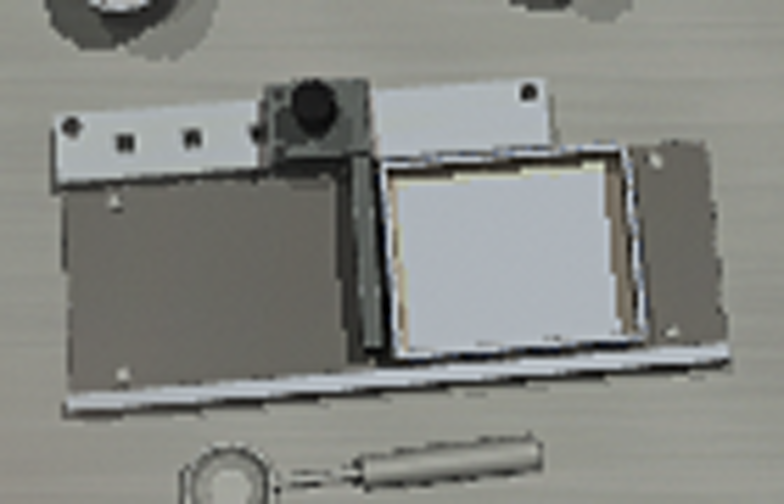

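View pics/c2.png

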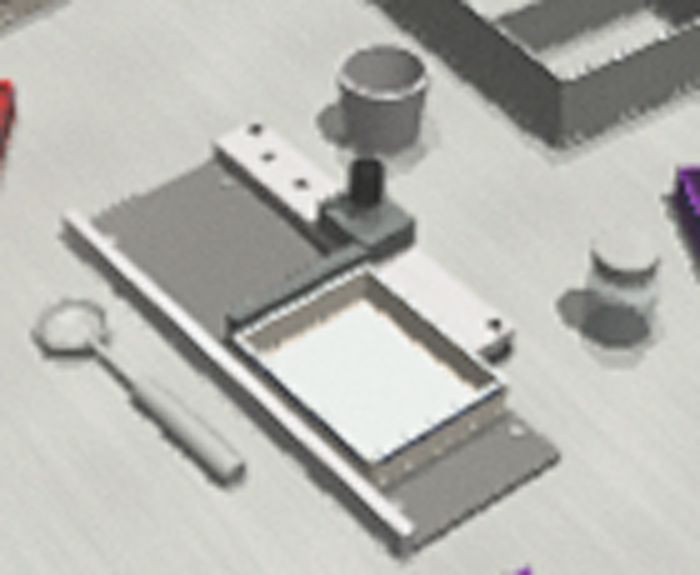

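Run:
```python
from h import *
mt=imaging.camera_model("top");ms=imaging.camera_model("side")
t=lambda u,v:[(u+.5)/5.6-.5+165,(v+.5)/5.6-.5+145]
s=lambda u,v:[(u+.5)/5-.5+180,(v+.5)/5-.5+130]
for n,p,z in [("rail tl",t(52,116),24),("rail tr",t(548,80),24),("rail bl",t(57,185),24),("fence bl",t(66,410),24),("fence br",t(730,363),24),("fence tl",t(66,398),24),("fence tr",t(728,346),24),("bed tr",t(712,142),8),
 ("h4",t(125,143),24),("h3",t(193,138),24),("h2",t(258,133),24),("s1",t(71,127),24),("s2",t(529,92),24),("knobtop",t(315,95),88),("traytl",t(383,163),38),("traytr",t(630,146),38),("traybr",t(646,340),38),("traybl",t(392,360),38),
 ("S fence n",s(410,530),24),("S fence f",s(68,213),24),("S rail f",s(217,145),24),("S h4",s(268,157),24),("S h3",s(302,184),24),("S s1",s(256,130),24),("S s2",s(495,324),24),("S knobtop",s(367,164),88)]:
    if n[0]=="S": print(n,onz(ms,p,z)[0].round(1))
    else: print(n,onz(mt,p,z)[0].round(1))
for n,a,b in [("knobtop",t(315,95),s(367,165)),("h4",t(125,143),s(268,157)),("h3",t(193,138),s(302,184)),("s2",t(529,92),s(495,324)),("s1",t(71,127),s(256,130)),("tray far-left",t(383,163),s(368,268)),("tray fr",t(630,146),s(502,382)),("tray nr",t(646,340),s(375,464)),("tray nl",t(392,360),s(236,338))]:
    x,e=tri([mt,ms],[a,b]); print(n,x.round(1),np.round(e,1))
```

```text
rail tl [590.  200.8  24. ]
rail tr [609.2 -81.1  24. ]
rail bl [549.8 196.8  24. ]
fence bl [422.4 188.1  24. ]
fence br [ 445.5 -179.8   24. ]
fence tl [429.1 188.3  24. ]
fence tr [ 455. -179.   24.]
bed tr [ 576.  -175.7    8. ]
h4 [573.9 159.2  24. ]
h3 [576.5 120.8  24. ]
h2 [579.2  84.   24. ]
s1 [583.4 189.9  24. ]
s2 [602.2 -70.1  24. ]
knobtop [584.   47.4  88. ]
traytl [557.9  12.6  38. ]
traytr [ 566.7 -125.9   38. ]
traybr [ 456.7 -132.2   38. ]
traybl [446.7   7.7  38. ]
S fence n [ 453.3 -179.7   24. ]
S fence f [425.7 186.1  24. ]
S rail f [550.8 191.3  24. ]
S h4 [573.7 159.2  24. ]
S h3 [577.2 120.6  24. ]
S s1 [583.4 190.   24. ]
S s2 [602.6 -68.8  24. ]
S knobtop [582.6  50.   88. ]
knobtop [582.5  47.9  89. ] [1.3 1.3]
h4 [573.8 159.2  24. ] [0.1 0.1]
h3 [576.8 120.6  24.1] [0.3 0.3]
s2 [601.7 -70.1  25.5] [0.1 0.1]
s1 [583.4 189.9  24.1] [0.1 0.1]
tray far-left [558.4  12.8  34.9] [0.3 0.3]
tray fr [ 565.1 -125.2   39.4] [1.3 1.3]
tray nr [ 458.6 -133.1   35.7] [1.7 1.7]
tray nl [448.7   7.3  34.2] [1.5 1.5]
```

The crops show a white tray with a blue rim on the grey bed (crop1 383–646, 146–360). The grey stop has its black knob at (315,95), and holes are visible at (125,143), (193,138) and (258,133). The choice is confirmed. The two views agree to about 1.5 mm: jig yaw ≈ 0.069, knob ≈ (583, 48.5), and the next hole at roughly 34 mm of travel, to be confirmed by feel.

I'll grip the knob with the jaws along jig x, so closing them can't load the pin.

```bash
cat >> h.py <<'E'
YAW=0.069; O=np.array([503.,23.8]); 
JX=np.array([np.cos(YAW),np.sin(YAW)]); JY=np.array([-np.sin(YAW),np.cos(YAW)])
def J(x,y,z): return list(O+JX*x+JY*y)+[z]
def tojig(p): d=np.array(p[:2])-O; return np.array([d@JX,d@JY])
ROT=[np.pi,0,np.pi/2+YAW]
def st():
    s=bot.get_state(); print("t %.2f jig %s z %.1f F %s op %.3f"%(s["t"],tojig(s["tcp_pos"]).round(1),s["tcp_pos"][2],s["contact_force"].round(1),s["opening"]))
    return s
E
python3 - <<'E'
from h import *
print(tojig([583,48.5]), J(80,20,0))
bot.move_ptp([583,48.5,200],ROT); st()
m=imaging.camera_model("wrist"); im=imaging.capture("wrist"); cv2.imwrite("pics/w1.png",im)
for p in ([583,48.5,88],J(80,54,24),J(80,92,24)): print(proj(m,p))
np.save("m1.npy",m,allow_pickle=True)
E
```

```text
[81.5125835  19.12560405] [np.float64(581.4307303144378), np.float64(49.26802980883941), 0]
t 2.42 jig [81.4 20.1] z 200.1 F [-0.1 -0.8 -0.9] op 1.003
[[254.46194886 190.89472139]]
[[253.25203794 145.89042568]]
[[253.23721619 110.52988333]]
```

View pics/w1.png

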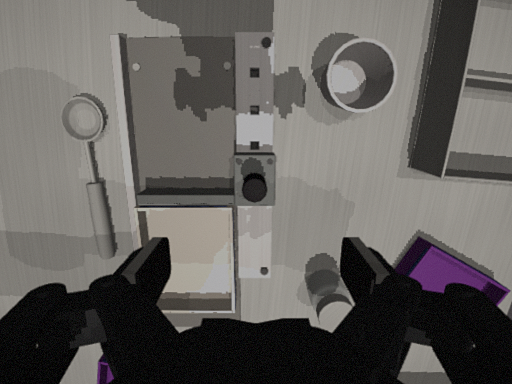

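The wrist view shows the knob at (254,187). The holes are at (254,145), (254,110) and (254,72), and the projections of jig y = 54 and 92 land at rows 146 and 110.5. The model fits, so I grip and pull.

Run:
```python
from h import *
bot.grip(0.65)
p=J(81,20,56)
print(bot.movel(J(81,20,75),ROT,120)); print(bot.movel(p,None,40,threshold=8)); s=st()
bot.grip(0.0,45); s=st()
z=s["tcp_pos"][2]; q=s["tcp_pos"]
bot.movel([q[0],q[1],z+6],None,30); st()
bot.movel([q[0],q[1],z+12],None,30); st(); bot.dwell(.15); st()
cv2.imwrite("pics/s2.png",cv2.resize(imaging.capture("side")[130:245,180:320],None,fx=5,fy=5))
```

```text
False
False
t 4.70 jig [80.9 20. ] z 55.8 F [ 0.3  0.6 -0.7] op 0.648
t 5.09 jig [80.5 20. ] z 56.4 F [-2.7 -0.5  5.8] op 0.264
t 5.46 jig [80.4 20. ] z 61.8 F [  2.5  -1.4 -10.2] op 0.265
t 5.81 jig [80.4 20. ] z 68.3 F [  3.4   0.7 -11.1] op 0.270
t 5.96 jig [80.4 20. ] z 68.2 F [  1.6   0.2 -11.3] op 0.265
```

View pics/s2.png

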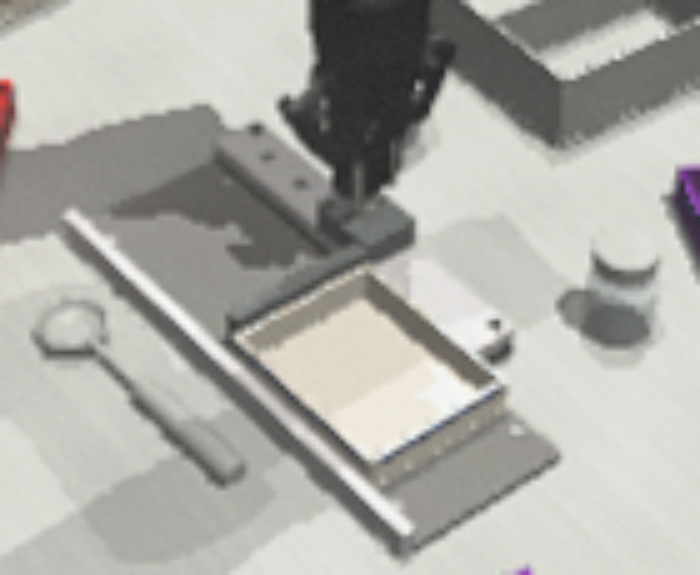

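The knob is up: the spring pulls down with 11.3 N, which matches about 12 mm of lift. Next I move 20 mm along +y, short of the hole, lower the pin onto the rail and release. Force threshold is 15 N in case the stop catches.

Run:
```python
from h import *
s=st(); q=s["tcp_pos"]; d=JY*20
print(bot.movel([q[0]+d[0],q[1]+d[1],q[2]],None,30,threshold=15)); s=st()
if tojig(s["tcp_pos"])[1]>38:
    q=s["tcp_pos"]
    bot.movel([q[0],q[1],q[2]-3],None,20,threshold=15); st()
    bot.grip(0.65); s=st()
    q=s["tcp_pos"]
    bot.movel([q[0],q[1],150],None,120); st()
    m=imaging.camera_model("wrist"); cv2.imwrite("pics/w3.png",imaging.capture("wrist"))
    cv2.imwrite("pics/t3.png",cv2.resize(imaging.capture("top")[145:235,165:305],None,fx=5.6,fy=5.6))
    cv2.imwrite("pics/s3.png",cv2.resize(imaging.capture("side")[130:245,180:320],None,fx=5,fy=5))
```

```text
t 6.01 jig [80.4 20. ] z 68.3 F [  2.3   0.6 -11.4] op 0.268
False
t 6.83 jig [80.4 40.8] z 68.3 F [  2.3   2.3 -11.6] op 0.265
t 7.13 jig [80.4 40.7] z 65.5 F [ 1.3 -0.6 -6.4] op 0.265
t 7.55 jig [80.7 40.7] z 65.8 F [-0.   0.  -0.2] op 0.649
t 8.41 jig [80.2 40.7] z 149.3 F [-1.  -0.3  0. ] op 0.652
```

View pics/w3.png

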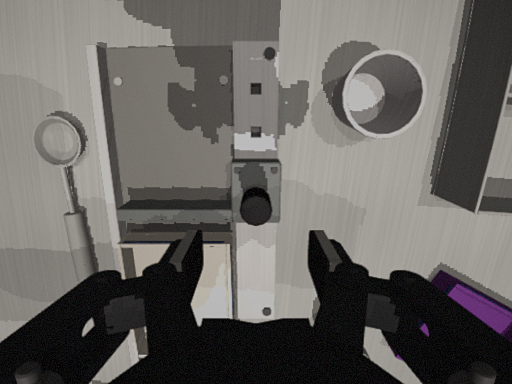

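View pics/s3.png

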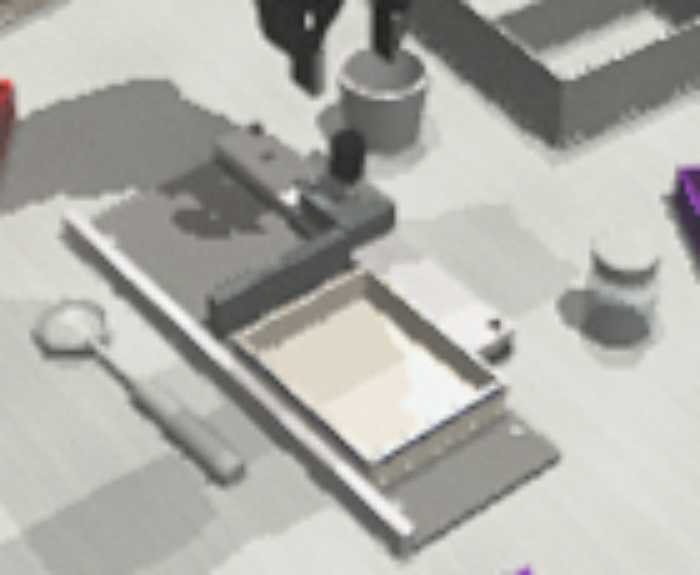

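The stop stands about 20 mm along with the knob free and riding high; the knob is at wrist (256,205). Two open holes show at (256,88) and (256,131), and the next one is under the block. I push the block's −y face with shut fingers until the pin drops and the force rises.

Run:
```python
from h import *
bot.grip(0.0,30)
bot.movel(J(86,-16,150),ROT,150)
bot.movel(J(86,-16,36),None,120,threshold=10); st()
print(bot.movel(J(86,-4,36),None,15,threshold=8)); st()
r=bot.movel(J(86,31,36),None,8,threshold=17); print(r); st()
bot.dwell(0.1); s=st()
```

```text
t 10.76 jig [ 86.7 -16. ] z 36.7 F [ 1.  -0.4  0.9] op 0.001
False
t 11.71 jig [86. -4.] z 36.0 F [0.3 0.1 0.2] op 0.002
True
t 14.69 jig [86.  17.3] z 36.1 F [ 0.6 -2.3  2.7] op 0.001
t 14.79 jig [85.9 17.3] z 35.9 F [ 1.8 -3.1  2.9] op -0.005
```

The force stop came at finger y = 17.3, about 35 mm of travel. I back off and look.

Run:
```python
from h import *
bot.movel(J(86,-5,37),None,60); st()
bot.movel(J(86,-60,160),None,150); st()
mt=imaging.camera_model("top");ms=imaging.camera_model("side")
cv2.imwrite("pics/t4.png",cv2.resize(imaging.capture("top")[145:235,165:305],None,fx=5.6,fy=5.6,interpolation=cv2.INTER_CUBIC))
cv2.imwrite("pics/s4.png",cv2.resize(imaging.capture("side")[130:245,180:320],None,fx=5,fy=5,interpolation=cv2.INTER_CUBIC))
for p in (J(80,54,88),J(80,54,97)): print(proj(ms,p)*5-[900-2,650-2], (proj(mt,p)-[165,145])*5.6)
```

```text
t 15.32 jig [85.9 -5.3] z 36.9 F [-0.2  0.3 -0.5] op 0.001
t 16.37 jig [ 85.3 -59.5] z 159.1 F [-0.3  0.2  0.1] op 0.002
[[334.4716438 139.928266 ]] [[246.16885598 101.98461901]]
[[334.50362908 129.4768719 ]] [[244.52759715  97.66580642]]
```

View pics/t4.png

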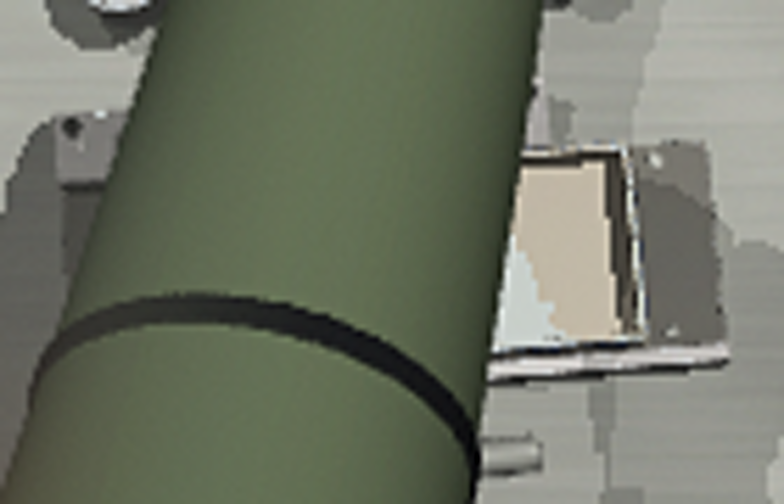

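View pics/s4.png

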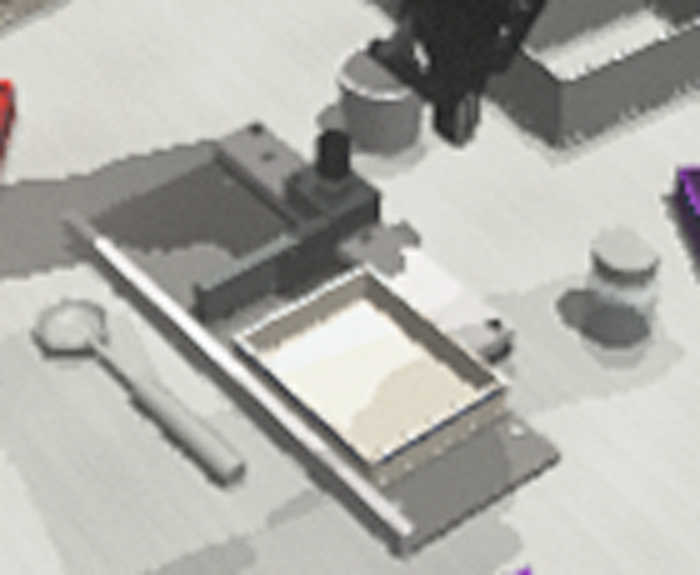

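Run:
```python
from h import *
n=imaging.capture("side"); cv2.imwrite("pics/side4.png",n)
a=cv2.imread("pics/side0.png")
s3=cv2.imread("pics/s3.png")[100:280,230:410]
f=lambda i:cv2.resize(i,(260,260),interpolation=cv2.INTER_CUBIC)
A=a[150:186,235:271]; N=n[146:182,228:264]
cv2.imwrite("pics/cmp.png",np.hstack([f(A),f(s3),f(N)]))
```

```text
(no output)
```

View pics/cmp.png

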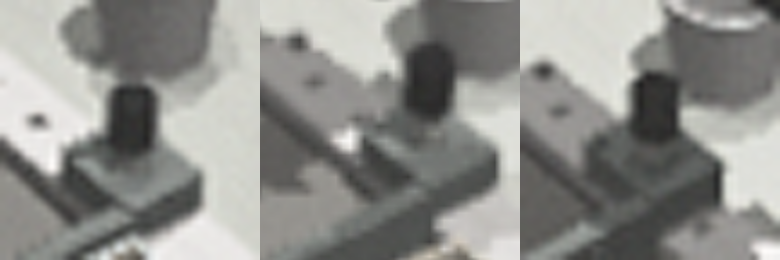

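Comparing the knob's height over the block's corner: start (pin down) 96 px, riding 118 px, now 95 px. The pin is fully down at about 34 mm travel. Now the tray.

Run:
```python
from h import *
print(tojig([507,-59.5]))
bot.movel(J(-1,-182,150),ROT,150)
print(bot.movel(J(-1,-182,17),None,110,threshold=8)); st()
print(bot.movel(J(-1,-140,17),None,40,threshold=6)); st()
print(bot.movel(J(-1,-105,17),None,12,threshold=5)); st()
```

```text
[ -1.75265851 -83.37756406]
False
t 19.02 jig [  -0.4 -182.3] z 17.6 F [-0.7  0.1 -0.3] op -0.000
False
t 20.23 jig [  -1.1 -139.9] z 16.9 F [0.4 0.4 0.6] op 0.001
True
t 21.82 jig [  -1.  -122.7] z 16.9 F [ 0.7 -1.3  0.8] op -0.001
```

Run:
```python
from h import *
bot.movel(J(-1,-165,18),None,60); bot.movel(J(-1,-165,160),None,150); st()
bot.move_ptp([300,-350,250],ROT); st()
t=imaging.capture("top"); s=imaging.capture("side"); cv2.imwrite("pics/side5.png",s); cv2.imwrite("pics/top5.png",t)
f=lambda i:cv2.resize(i,(400,400),interpolation=cv2.INTER_CUBIC)
cv2.imwrite("pics/c5.png",np.hstack([f(t[130:240,180:290]),f(s[145:245,195:295])]))
a=cv2.imread("pics/side0.png")
g=lambda i:cv2.resize(i,(390,390),interpolation=cv2.INTER_CUBIC)
cv2.imwrite("pics/cmp5.png",np.hstack([g(a[150:186,235:271]),g(s[146:182,228:264])]))
d=cv2.absdiff(t,cv2.imread("pics/top0.png")).max(2)
cv2.imwrite("pics/d5.png",d)
```

```text
t 23.77 jig [  -1.6 -164.6] z 159.2 F [-0.6  0.3  0.7] op 0.002
t 24.97 jig [-227.8 -358.4] z 249.5 F [0.5 0.7 0.2] op -0.002
```

View pics/c5.png

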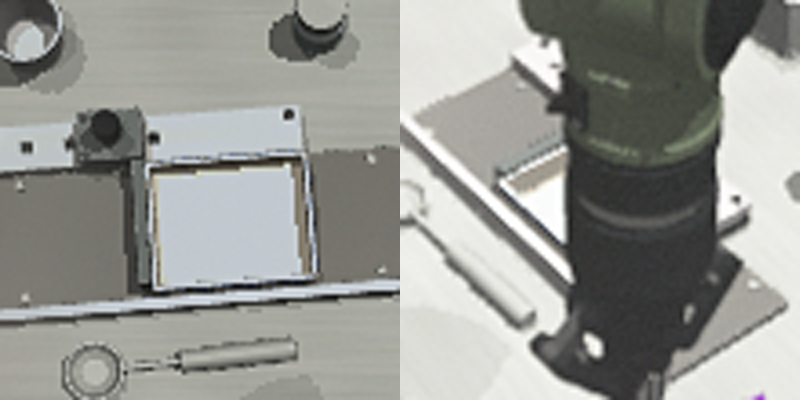

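View pics/cmp5.png

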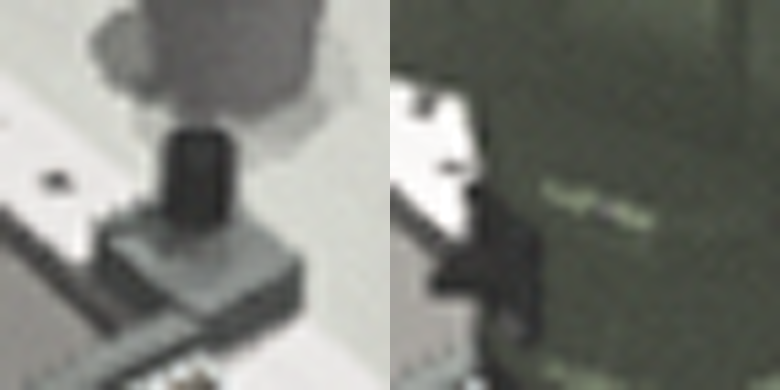

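View pics/d5.png

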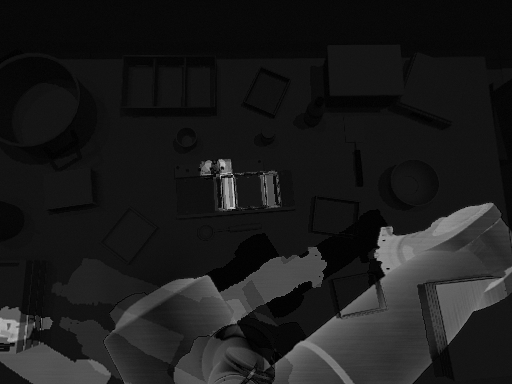

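The top view shows the tray's left rim touching the stop arm at (147–155), and no bystander changed in the difference image. I move the arm clear of the side view and measure the gap.

Run:
```python
from h import *
bot.move_ptp(list(J(0,-150,300)),ROT)
bot.move_ptp([160,526,260],[np.pi,0,2.846]); st()
t=imaging.capture("top"); s=imaging.capture("side"); cv2.imwrite("pics/top6.png",t); cv2.imwrite("pics/side6.png",s)
a=cv2.imread("pics/side0.png")
g=lambda i:cv2.resize(i,(390,390),interpolation=cv2.INTER_CUBIC)
cv2.imwrite("pics/c6.png",np.hstack([g(a[150:186,235:271]),g(s[146:182,228:264])]))
cv2.imwrite("pics/t6.png",cv2.resize(t[155:215,200:270],None,fx=10,fy=10,interpolation=cv2.INTER_CUBIC))
mt=imaging.camera_model("top")
# predicted pixels in t6 crop
for n,p in [("rim x56",J(54,26,38)),("rim x-56",J(-58,26,38)),("arm top",J(-58,26,44)),("arm",J(56,26,44)),("rear",J(54,-114,38)),("rear2",J(-58,-114,38))]:
    print(n,((proj(mt,p)-[200,155])*10+4.5).round(),proj(mt,p).round(1))
```

```text
t 28.88 jig [-306.7  524.4] z 260.0 F [-0.2 -0.5  0.3] op 0.000
rim x56 [[204. 201.]] [[219.9 174.7]]
rim x-56 [[227. 555.]] [[222.2 210.1]]
arm top [[225. 553.]] [[222.1 209.8]]
arm [[202. 191.]] [[219.8 173.6]]
rear [[649. 168.]] [[264.5 171.3]]
rear2 [[680. 520.]] [[267.6 206.6]]
```

View pics/c6.png

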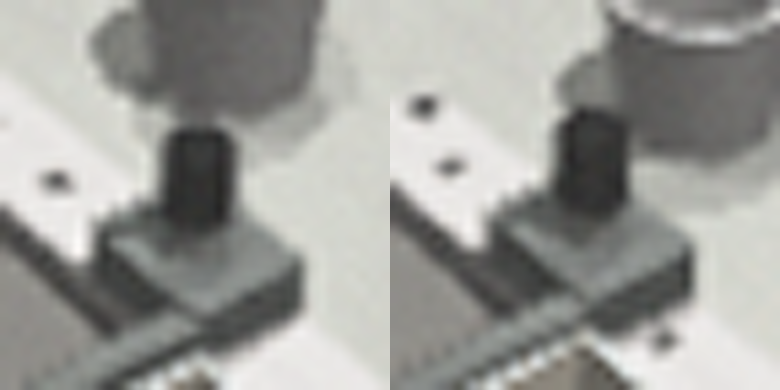

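View pics/t6.png

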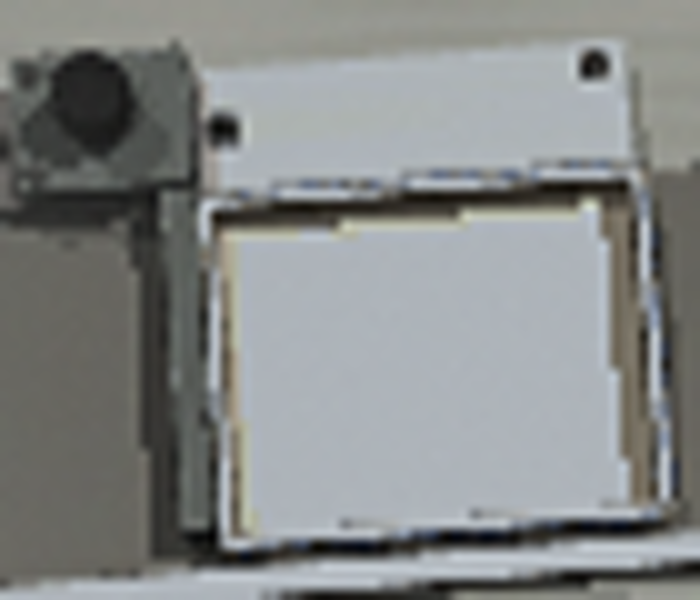

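View pics/side6.png

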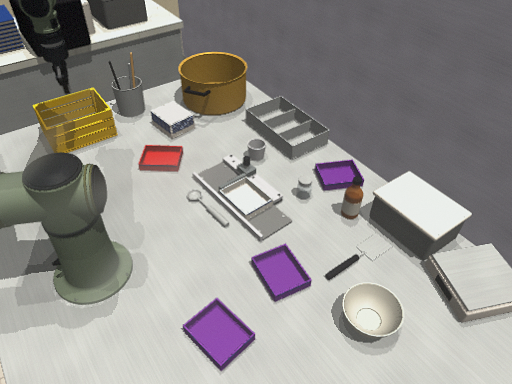

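The last checks agree. The knob sits at the same height over the block as at the start (about 140 px now, 135 px then, and riding would be about 33 px more). The tray's rim at (202,200)–(222,550) lies where contact predicts (204,201)–(227,555). By feel, the fingers stopped at jig y = 17.3 on the stop face and −122.7 on the tray's rear: exactly one tray length (140 mm), so the gap is about 0.

Run:
```python
from h import *
st(); bot.sign_off()
```

```text
t 28.98 jig [-306.8  524.4] z 260.1 F [-0.3 -0.4  0. ] op 0.004
the job is handed in; nothing more can be done
```

I set the jig one hole longer and slid the tray up against the stop. The job was handed in at 29.0 s of the 54 s allowed, and no verdict was reported.

- **Stop:** I pulled the knob up about 12 mm, moved the stop 20 mm and let the pin ride on the rail. I then pushed the block gently with shut fingers until the pin dropped into the next hole, at about 34–35 mm of travel. The push was set to stop at a 17 N change, under the 35 N pin limit.
- **Pin:** In the side view the knob stands as high over the block as it did at the start, so the pin looks fully down. The last comparison differs by about 5 px, where riding on the rail would show about 33 px.
- **Tray:** I pushed it until the force changed by 5 N. The fingers stopped exactly one tray length (140 mm) behind where they had met the stop face, so the gap is about 0 mm.
- **Disagreement:** The top view shows a thin dark line between the stop's arm and the tray, which could be read as a gap of up to about 3 mm. I took it as shading, because both the force stop and the rim position indicate contact. The limit is 3.5 mm.
- **Other things:** Pictures from before and after show no other kitchen thing shifted. The arm was parked well clear when I handed in.

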